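Look into a safe lock through its key bore with a rigid scope

TASK

Swing the brass keyhole cover of the safe-lock service stand fully aside, then take the rigid inspection scope (the black-handled tool with a wide collar at the foot of its handle and an eyepiece on top) out of the tool rack and lower it upright down through the key bore, lens first, until the rubber ring on its tube is level with the top of the face plate. The scope must never touch the stand or the bore walls, and the other tools and parts on the desk stay where they are. Finish still holding the scope there in the gripper, steady and centred in the bore.

Things in the scene. Friction and masses are not known exactly. Their poses are not given: they have to be found in the camera images.
- stand: Fixed stand: a piece of safe door lying flat. Grey face plate 112 x 140 x 12 mm on pillars, its top 110 mm above the desk (own x -50 to +62, y -85 to +55 mm); below it a brass guide tube and a steel lock case, with one straight upright 16 mm bore through all, open from the plate's top to 26 mm above the desk. Base 132 x 162 mm. Origin on the desk below the bore, z up.
- bore (a point): Centre of the bore's mouth, in the plane of the face plate's top (110 mm above the desk). Bore diameter 16 mm; its frame's z is up along the bore axis.
- cover (a joint): Swing angle of the brass keyhole cover, rad: 0 = over the bore, grows as the cover turns counter-clockwise seen from above (positive about world z) about cover_pivot, to its stop at 1.6 = fully aside. Light friction (about 0.04 N m), it stays where it is left. At angle q the arm points from the pivot along the stand's (-cos q, -sin q).
- cover_pivot (a point): On the cover's upright pivot axis, 42 mm from the bore axis along the stand's +x, 3 mm above the plate.
- cover_knob (a point): On the axis of the upright knob at the cover's free end, 68 mm from the pivot axis. The knob is round, 12 mm in diameter, and stands from 4 to 21 mm above the plate; this point is 20 mm above the plate, near its top.
- rack: Steel tool rack, fixed, a bridge 52 x 176 mm with its top 125 mm above the desk and three 14 mm holes in a row along its own y axis, at y -56, 0 and +56 mm; one tool hangs upright in each hole by the shoulder of its handle. Which tool hangs where varies.
- scope: Rigid inspection scope, 0.16 kg, 162 mm long, starts upright in the rack. Origin at the lens (lower) end; z runs up its axis. Steel tube 8 mm in diameter from 0 to 105 mm, collar 32 mm in diameter from 105 to 112 mm, then a black cylindrical handle 22 mm in diameter with the eyepiece in its top, to 162 mm. It hangs by the collar on the rack's top: the lens is then 20 mm above the desk.
- scope_tip (a point): Centre of the scope's lens end (the lower end of the tube).
- scope_ring (a point): Centre of the thin black rubber ring on the scope's tube, 60 mm above the lens end.
- scope_grip (a point): Point on the scope's axis to grip the handle, 138 mm above the lens end.
- pickup: Magnetic pick-up tool in the rack: plain aluminium handle 20 mm in diameter, 55 mm tall above the rack, thin stem. Leave it. Origin at its lower end.
- awl: Awl in the rack: bulbous wooden handle up to 27 mm in diameter, about 66 mm tall above the rack, thin stem. Leave it. Origin at its point.
- lock_cylinder: Loose lock cylinder, 17 x 64 x 43 mm, standing on the desk left of the stand. Leave it. Origin at its underside.
- hex_key: Loose black hex key, 22 x 60 x 6 mm, lying on the desk. Leave it.
- padlock_loose: Loose brass padlock, 60 x 40 x 14 mm, lying flat on the desk behind and right of the stand. Leave it.
Mind the look-alikes: they are no part of the job. Leave any blue or turquoise look-alike of the scope alone.

How it is judged:
On the way, in this order (a step that is already met when the one before it is completed fails the run):
1. the keyhole cover is swung aside, beyond 1.3 rad (value of joint cover above 1.3 rad), for 0.2 s.
2. the scope is drawn out of the rack, its lens higher than the face plate (height (world z) of scope_tip above 0.12 m and contact force between scope and the fingers above 0.5 N), for 0.1 s.
3. the lens has entered the bore with the cover still aside (z of scope_tip in the frame of bore below -0.01 m and horizontal distance between scope_tip and bore below 0.004 m and value of joint cover above 1.2 rad), for 0.1 s.
At the end, for the whole second after the job is handed in: The gripper still holds the scope, at rest (under 20 mm/s) and upright (within 0.06 rad) in the open bore: the rubber ring within 5 mm of the height of the plate's top, ring and lens both within 3 mm of the bore's axis, the scope touching no part of the stand, the cover still aside (over 1.2 rad) (z of scope_ring in the frame of bore between -0.005 and 0.005 m and horizontal distance between each of scope_tip, scope_ring and bore below 0.003 m and angle between scope's own z axis and vertical below 0.06 rad and contact force between scope and the fingers above 0.5 N and contact force between scope and stand below 0.2 N and linear speed of scope below 0.02 m/s and value of joint cover above 1.2 rad); the arm keeps its last pose, push and grip.
It fails at once if the scope touches the stand, its cover or the bore walls (over 0.2 N) (contact force between scope and stand above 0.2 N).
It fails at once if another tool or part is disturbed (moved more than 25 mm) (distance of any of pickup, awl, lock_cylinder, hex_key, padlock_loose from where it was at the start of the episode above 0.025 m).
It also fails if it takes over 64 s, if anything falls off the work surface, if the arm or the gripper's body presses on something with over 40 N, if the wrist force passes 120 N, or if a joint passes its speed limit or range.

ROBOT

A 6-joint arm with a two-finger parallel gripper is mounted at the origin on a cart in front of the work surface, level with it; the furniture and walls round the work are solid. World frame = base frame: x ahead of the robot, y to its left, z up, the work surface at z = 0. Lengths are in m, angles in rad, forces in N, time in s.
With the tool pointing down it reaches from about 0.35 to 0.925 m from the base axis. Payload 6.4 kg.
Tool frame: the origin (TCP) lies midway between the tips of the shut fingers; the grasp point (between the pads) lies 19 mm behind it; z points along the fingers, x is the direction in which the jaws open and shut, and the axes are right-handed (so a half turn about z gives the same grasp; the last joint's range is limited). The gripper opens to 85 mm and grips with 20 to 120 N. Pads are 22 mm wide; open, the fingers measure 114 mm over their backs; the gripper's body (76 mm by 85 mm) begins 54 mm behind the grasp point. The pads swing forward as they close: fully open they stand 13 mm farther back than shut.
Start: joints at [-1.283, 0.245, 1.558, -0, 1.339, -0.174], TCP at [0.29, -0.582, 0.231] pointing down, gripper open.
Joint ranges: [-3.13, 3.13], [-1.02, 2.26], [0.13, 2.54], [-0.95, 4.09], [0.21, 2.88], [-2.74, 2.74]. Speed limits (rad/s): [2.57, 2.57, 3.14, 3.14, 3.14, 3.14].

INTERFACE

Orientations are given as a unit quaternion [x, y, z, w].
In Python, from rig import arm gives the robot as it stands. The module is installed in compiled form; this text tells all that it offers.
- The arm moves only by the tool carry_out, never from a script. Its argument "steps" is a list of rows, each a list of 5 numbers: the finger opening in m, from 0 to 0.0854, then the shift along the tool's x, y, z in m, then the turn about the tool's z in degrees. In form: [[jaw, tx, ty, tz, twist], ...]. A call has 1 to 10 rows; each row shifts and turns the commanded pose from where the row before left it, along the tool's axes as they then stand; what a row does not reach is not made up. A row lasts 1/8 s, in which the tool goes at most 62.5 mm and 10.7 degrees, less where a joint would pass 70% of its speed; a pose out of reach is approached as far as the arm can. A call with a gripper value outside its range is refused whole. The fingers move at their own pace and stop on an object; "force" is the grip in N (left out, the last holds). Time passes only in rows, so rows that do not move let the fingers close. It gives the time, the measured TCP pose, the force and the opening at its end, in the units of the state.
- arm.observe(): the state, without advancing time (a new reading comes with each control period).
- arm.grab_frame(name): name is "scene" or "top" or "wrist"; returns a dict with "image" (400x640x3 uint8, blue, green, red), "intrinsics" (3x3 intrinsics, pixels), "k1" (the pictures are not rectified: a ray, as slopes to the right and down, at radius r is drawn at 1 + k1 r^2 times it, then the intrinsics apply), "extrinsics" (4x4, takes a point from camera to world coordinates). Camera axes: x right, y down, z forward; pixel columns grow to the right and rows downward; lengths in m; the calibration is good to about 2 mm. A picture is of the moment at which its call begins. There is no depth.
- arm.sign_off(): hands the job in, once; it reports no verdict.
The state is a dict: "time": time; "joint_positions": joint angles; "qd": joint speeds; "joint_efforts": joint torques, N m; "position": TCP position; "tool_rot": TCP orientation; "force": force on the tool from outside, world axes, zero at the start; "ft_torque": the same for the moment, N m; "grip_width": opening from 0.0 (shut) to 1.0 (fully open).
Only numpy, scipy, OpenCV 4.12 (cv2) and the standard library are available. Lean on these libraries where they do the work, as an engineer would, in place of code of your own. Each camera call takes 0.05 s, during which the arm holds its last target. There are 200 camera calls.

## Working session

There is one attempt and no reset: what is moved stays moved. The work goes in short steps, Python scripts to look and compute and a tool call to move; the robot and the scene stay as the last step left them, time stands still between calls to the robot, and variables do not carry over. Pictures are saved under pics/ and viewed, about 8 in all and at most 12, crops included, and the job is handed in when it is done.

Besides the shell and the picture viewer there is one more tool, called after "Call:" by a JSON object that holds its "method" and its "body", one argument or row to a line. carry_out: Moves the arm, as the interface text tells. Its arguments: {"type":"object","properties":{"steps":{"type":"array","items":{"type":"array","items":{"type":"number"}}},"force":{"type":"number"}},"required":["steps"]}

```bash
mkdir -p pics; cat > h.py <<'E'
import numpy as np, cv2
from rig import arm
def grab(n,f=None):
    d=arm.grab_frame(n); 
    if f: cv2.imwrite('pics/'+f,d['image']); np.savez('pics/'+f+'.npz',K=d['intrinsics'],k1=d['k1'],E=d['extrinsics'])
    return d
def load(f):
    z=np.load('pics/'+f+'.npz'); return z['K'],float(z['k1']),z['E']
def proj(c,P):
    K,k1,E=c; P=np.atleast_2d(P); p=(P-E[:3,3])@E[:3,:3]; s=p[:,:2]/p[:,2:]
    s=s*(1+k1*(s**2).sum(1,keepdims=True)); return s@np.array(K)[:2,:2].T+np.array(K)[:2,2]
def ray(c,uv):
    K,k1,E=c; K=np.array(K); d=np.linalg.solve(K[:2,:2],np.array(uv,float)-K[:2,2]); s=d.copy()
    for _ in range(30): s=d/(1+k1*(s@s))
    return E[:3,3],E[:3,:3]@np.array([s[0],s[1],1])
def atz(c,uv,z):
    o,r=ray(c,uv); return o+r*(z-o[2])/r[2]
def crop(f,x,y,w,h,s,out):
    im=cv2.imread('pics/'+f)[y:y+h,x:x+w]; cv2.imwrite('pics/'+out,cv2.resize(im,None,fx=s,fy=s,interpolation=cv2.INTER_CUBIC))
E
python3 - <<'E'
from h import *
for n in('scene','top','wrist'):
    d=grab(n,n+'0.png'); print(n,d['intrinsics'],d['k1'],np.round(d['extrinsics'],3))
a=np.vstack([cv2.imread('pics/%s0.png'%n) for n in('scene','top')]); cv2.imwrite('pics/m.png',a[:, :])
print(arm.observe())
E
```

```text
scene [[496.28335651   0.         322.51197708]
 [  0.         496.28335651 206.42022065]
 [  0.           0.           1.        ]] -0.09036760050708166 [[ 0.741 -0.275  0.612 -0.166]
 [-0.671 -0.29   0.682 -0.966]
 [-0.01  -0.917 -0.4    0.568]
 [ 0.     0.     0.     1.   ]]
top [[448.53999012   0.         326.33452736]
 [  0.         448.53999012 206.23359823]
 [  0.           0.           1.        ]] -0.05175576372816346 [[ 0.005 -0.997  0.071  0.446]
 [-1.    -0.005  0.009 -0.181]
 [-0.009 -0.071 -0.997  0.994]
 [ 0.     0.     0.     1.   ]]
wrist [[294.57452095   0.         313.22242933]
 [  0.         294.57452095 199.96288145]
 [  0.           0.           1.        ]] -0.033718973131609105 [[ 0.445 -0.858 -0.256  0.355]
 [-0.896 -0.426 -0.126 -0.549]
 [-0.001  0.286 -0.958  0.373]
 [ 0.     0.     0.     1.   ]]
{'time': 0.15, 'joint_positions': array([-1.28308958e+00,  2.45673585e-01,  1.55874004e+00,  5.20961766e-06,
        1.33871717e+00, -1.74108564e-01]), 'qd': array([ 0.00036284, -0.00219011, -0.00268366,  0.00053873, -0.00032612,
        0.00044439]), 'joint_efforts': array([ 6.82749123e-04, -4.29986322e+01, -3.26551759e+01, -1.25675288e-04,
        3.51917544e-03, -1.00486454e-05]), 'position': array([ 0.28949956, -0.58148614,  0.23041747]), 'tool_rot': array([ 8.50168234e-01, -5.26510572e-01, -5.72123755e-04, -5.13958954e-04]), 'force': array([-0.22498292,  0.30024024,  0.23029994]), 'ft_torque': array([-0.04132852, -0.02034197, -0.00822373]), 'grip_width': 0.997898321052409}
```

View pics/top0.png

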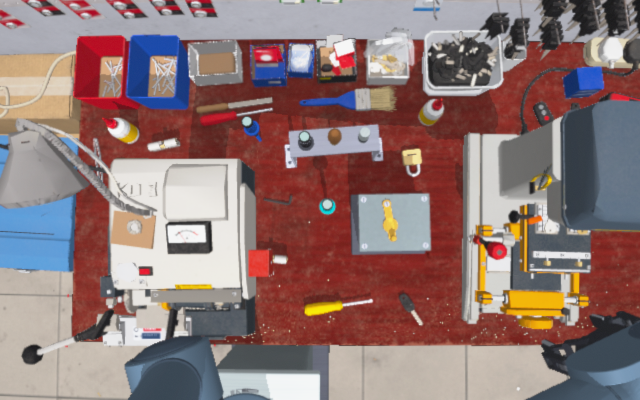

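View pics/scene0.png

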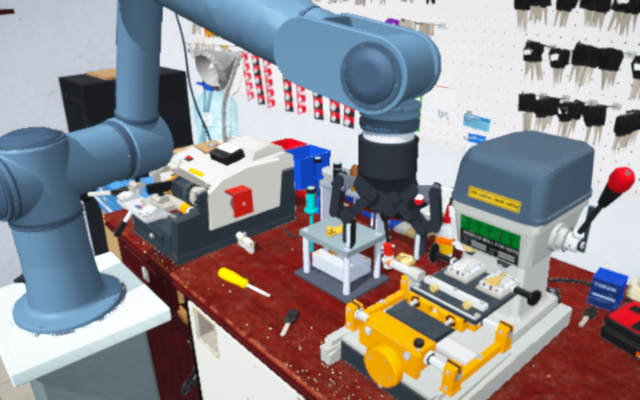

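```bash
python3 - <<'E'
from h import *
crop('top0.png',260,110,190,150,4,'c1.png')
E
```

```text
(no output)
```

View pics/c1.png

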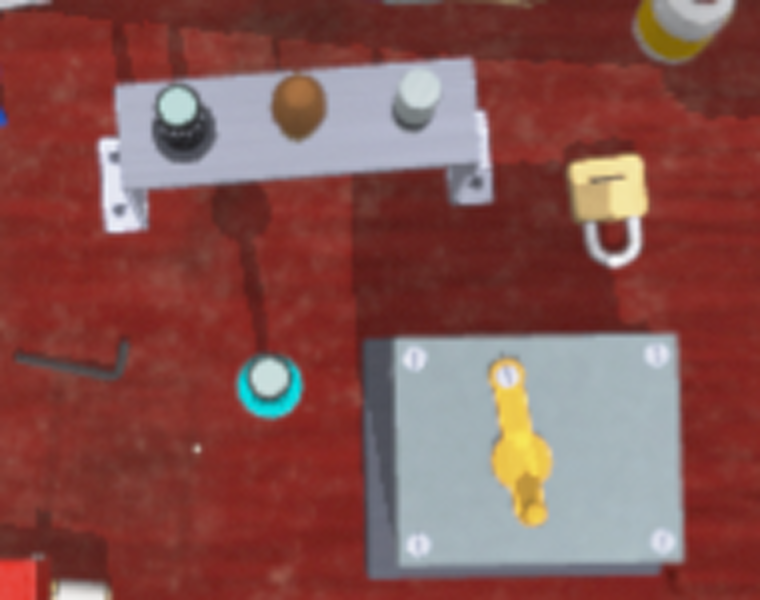

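```bash
cat >> h.py <<'E'
from scipy.optimize import least_squares
def fitrect(c,pix,loc,z):
    W=np.array([atz(c,p,z)[:2] for p in pix]); L=np.array(loc)
    f=lambda v:(L@np.array([[np.cos(v[2]),np.sin(v[2])],[-np.sin(v[2]),np.cos(v[2])]])+v[:2]-W).ravel()
    r=least_squares(f,[*W.mean(0),0]); return r.x,r.fun.reshape(-1,2)
E
python3 - <<'E'
from h import *
c=load('top0.png'); P=lambda x,y:(260+(x+.5)/4-.5,110+(y+.5)/4-.5)
v,r=fitrect(c,[P(393,338),P(678,333),P(685,563),P(399,567)],[(.062,.055),(.062,-.085),(-.05,-.085),(-.05,.055)],.11)
print('stand',v,np.round(r*1e3,1))
R=np.array([[np.cos(v[2]),-np.sin(v[2])],[np.sin(v[2]),np.cos(v[2])]])
print('pivot',v[:2]+R@[.042,0],atz(c,P(508,376),.115)); k=atz(c,P(536,513),.131);print('knob',k)
d=R.T@(k[:2]-(v[:2]+R@[.042,0])); print('q',np.arctan2(-d[1],-d[0]),np.hypot(*d))
v,r=fitrect(c,[P(117,87),P(473,59),P(480,162),P(124,188)],[(.026,.088),(.026,-.088),(-.026,-.088),(-.026,.088)],.125)
print('rack',v,np.round(r*1e3,1))
R=np.array([[np.cos(v[2]),-np.sin(v[2])],[np.sin(v[2]),np.cos(v[2])]])
for y in(.056,0,-.056): print(v[:2]+R@[0,y])
print('scope top',atz(c,P(178,105),.182),'collar',atz(c,P(183,134),.13), 'awl',atz(c,P(299,105),.18), 'turq', atz(c,P(269,378),.16))
s=arm.observe(); from scipy.spatial.transform import Rotation as Ro
print(Ro.from_quat(s['tool_rot']).as_matrix().round(3))
E
```

```text
stand [ 0.47196986 -0.2926107   0.02145759] [[-0.5 -0.7]
 [-0.6  0.5]
 [ 0.8  0.4]
 [ 0.3 -0.1]]
pivot [ 0.51396019 -0.29170955] [ 0.51428293 -0.2917277   0.115     ]
knob [ 0.44719975 -0.30291261  0.131     ]
q 0.14480320495844898 0.06769390213099981
rack [ 0.63725951 -0.18828073  0.07975843] [[ 0.8  0.4]
 [ 0.2  0.2]
 [-0.3 -0.8]
 [-0.7  0.3]]
[ 0.63279777 -0.13245875]
[ 0.63725951 -0.18828073]
[ 0.64172125 -0.2441027 ]
scope top [ 0.63330242 -0.13243268  0.182     ] collar [ 0.63089304 -0.13187833  0.13      ] awl [ 0.63392979 -0.18803897  0.18      ] turq [ 0.50935555 -0.17472372  0.16      ]
[[ 0.446 -0.895 -0.   ]
 [-0.895 -0.446  0.001]
 [-0.002 -0.    -1.   ]]
```

View pics/wrist0.png

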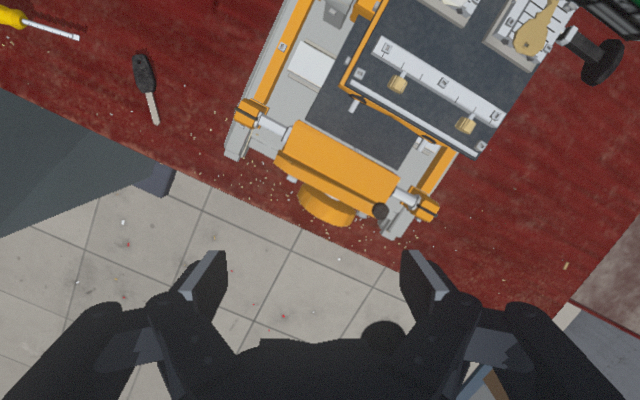

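```bash
cat >> h.py <<'E'
from scipy.spatial.transform import Rotation as Ro
def pose():
    s=arm.observe(); R=Ro.from_quat(s['tool_rot']).as_matrix(); return s['position'],np.degrees(np.arctan2(R[1,0],R[0,0]))
def plan(wps,start=None,stp=.04,ang=9):
    """wps: (x,y,z,heading deg of tool x). prints rows tx,ty,tz,twist (tool down)"""
    p,h=start or pose(); p=np.array(p,float); out=[]
    for w in wps:
        d=np.array(w[:3])-p; dh=(w[3]-h+180)%360-180
        n=max(1,int(np.ceil(max(np.linalg.norm(d)/stp,abs(dh)/ang))))
        for i in range(n):
            g=np.array(w[:3])-p; e=g/(n-i); a=np.radians(h); de=((w[3]-h+180)%360-180)/(n-i)
            t=np.round([e[0]*np.cos(a)+e[1]*np.sin(a), e[0]*np.sin(a)-e[1]*np.cos(a), -e[2]],4); tw=round(-de,1)
            p=p+[t[0]*np.cos(a)+t[1]*np.sin(a), t[0]*np.sin(a)-t[1]*np.cos(a), -t[2]]; h-=tw
            out.append([*t.tolist(),tw])
        print(out,'->',p.round(4),round(h,1)); out=[]
E
python3 - <<'E'
from h import *
print(pose())
piv=np.array([.5141,-.2917]); 
def arc(q,z,r=.068,lead=0):
    a=q+.0215; return (*(piv-r*np.array([np.cos(a),np.sin(a)])-0),z,np.degrees(a)-90)
plan([arc(.145,.21),arc(.145,.119)])
s=(np.array(arc(.145,.119)[:3]),arc(.145,.119)[3])
plan([arc(q,.119) for q in np.linspace(.145,1.62,11)[1:]],start=s,ang=20)
E
```

```text
(array([ 0.28949956, -0.58148614,  0.23041747]), np.float64(-63.53998916972904))
[[-0.0199, -0.0295, 0.0023, np.float64(1.9)], [-0.0209, -0.0288, 0.0023, np.float64(1.9)], [-0.0218, -0.0281, 0.0023, np.float64(1.9)], [-0.0227, -0.0273, 0.0023, np.float64(1.9)], [-0.0236, -0.0266, 0.0022, np.float64(1.9)], [-0.0245, -0.0258, 0.0023, np.float64(1.9)], [-0.0253, -0.0249, 0.0022, np.float64(1.8)], [-0.0261, -0.0241, 0.0023, np.float64(1.9)], [-0.027, -0.0232, 0.0022, np.float64(1.8)]] -> [ 0.447  -0.3029  0.21  ] -80.4
[[0.0, -0.0, 0.0303, np.float64(0.0)], [0.0, -0.0, 0.0304, np.float64(0.0)], [0.0, -0.0, 0.0303, np.float64(0.0)]] -> [ 0.447  -0.3029  0.119 ] -80.4
[[0.01, -0.0007, -0.0, np.float64(-8.5)]] -> [ 0.4494 -0.3127  0.119 ] -72.0
[[0.01, -0.0008, -0.0, np.float64(-8.4)]] -> [ 0.4532 -0.322   0.119 ] -63.6
[[0.01, -0.0007, -0.0, np.float64(-8.5)]] -> [ 0.4583 -0.3306  0.119 ] -55.1
[[0.01, -0.0007, -0.0, np.float64(-8.4)]] -> [ 0.4646 -0.3384  0.119 ] -46.7
[[0.01, -0.0008, -0.0, np.float64(-8.5)]] -> [ 0.4721 -0.3451  0.119 ] -38.2
[[0.01, -0.0007, -0.0, np.float64(-8.4)]] -> [ 0.4804 -0.3508  0.119 ] -29.8
[[0.01, -0.0008, -0.0, np.float64(-8.5)]] -> [ 0.4894 -0.355   0.119 ] -21.3
[[0.01, -0.0007, -0.0, np.float64(-8.4)]] -> [ 0.499 -0.358  0.119] -12.9
[[0.0099, -0.0007, -0.0, np.float64(-8.5)]] -> [ 0.5088 -0.3595  0.119 ] -4.4
[[0.01, -0.0008, -0.0, np.float64(-8.4)]] -> [ 0.5189 -0.3595  0.119 ] 4.0
```

Call:
{"method": "carry_out", "body": {
  "steps": [
    [0.028, -0.02, -0.0295, 0.002, 1.9],
    [0.028, -0.021, -0.029, 0.002, 1.9],
    [0.028, -0.022, -0.028, 0.002, 1.9],
    [0.028, -0.0225, -0.0275, 0.002, 1.9],
    [0.028, -0.0235, -0.0265, 0.002, 1.9],
    [0.028, -0.0245, -0.026, 0.002, 1.9],
    [0.028, -0.0255, -0.025, 0.002, 1.8],
    [0.028, -0.026, -0.024, 0.003, 1.9],
    [0.028, -0.027, -0.023, 0.003, 1.8],
    [0.028, 0, 0, 0, 0]
  ]
}}

```text
time: 1.4
position: [0.4477, -0.3011, 0.2106]
tool_rot: [0.765, -0.644, -0.001, -0.0]
force: [0.2, -0.5, 0.4]
grip_width: 0.33
```

```bash
python3 - <<'E'
from h import *
p,h=pose();print(p,h)
grab('wrist','w1.png'); c=load('w1.png')
print('knob pred',proj(c,[[.447,-.303,.131],[.447,-.303,.114],[.472,-.2926,.11],[.514,-.2917,.115]]))
plan([(.447,-.303,.21,-80.4),(.447,-.303,.119,-80.4)])
E
```

```text
[ 0.44768804 -0.30110995  0.21064244] -80.25493063513662
knob pred [[315.10625533 209.08110007]
 [314.98189456 202.75567645]
 [307.78374509 171.20564463]
 [315.30825886 120.08735844]]
[[0.0006, 0.0005, 0.0009, np.float64(0.1)]] -> [ 0.447 -0.303  0.21 ] -80.4
[[0.0, -0.0, 0.0303, np.float64(-0.0)], [0.0, -0.0, 0.0304, np.float64(-0.0)], [0.0, -0.0, 0.0303, np.float64(-0.0)]] -> [ 0.447 -0.303  0.119] -80.4
```

View pics/w1.png

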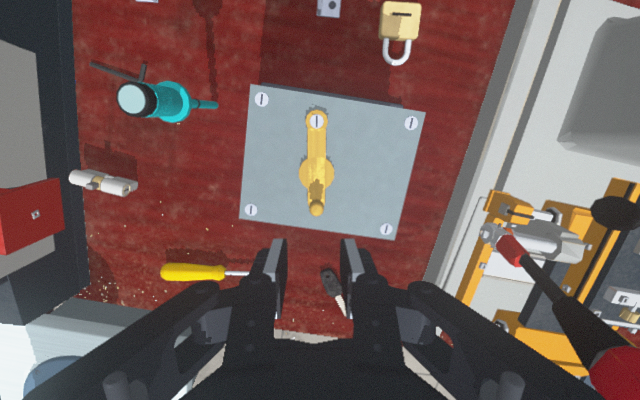

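Call:
{"method": "carry_out", "body": {
  "steps": [
    [0.028, 0.001, 0.0005, 0.03, 0],
    [0.028, 0, 0, 0.031, 0],
    [0.028, 0, 0, 0.03, 0],
    [0.028, 0, 0, 0, 0]
  ]
}}

```text
time: 1.95
position: [0.4451, -0.3036, 0.1179]
tool_rot: [0.763, -0.646, -0.003, -0.0]
force: [-0.1, -0.5, 1.0]
grip_width: 0.328
```

Call:
{"method": "carry_out", "body": {
  "steps": [
    [0.028, 0.01, -0.0007, 0, -8.5],
    [0.028, 0.01, -0.0008, 0, -8.4],
    [0.028, 0.01, -0.0007, 0, -8.5],
    [0.028, 0.01, -0.0007, 0, -8.4],
    [0.028, 0.01, -0.0008, 0, -8.5],
    [0.028, 0.01, -0.0007, 0, -8.4],
    [0.028, 0.01, -0.0008, 0, -8.5],
    [0.028, 0.01, -0.0007, 0, -8.4],
    [0.028, 0.01, -0.0007, 0, -8.5],
    [0.028, 0.01, -0.0008, 0, -8.4]
  ]
}}

```text
time: 3.2
position: [0.5193, -0.362, 0.1222]
tool_rot: [0.999, 0.037, 0.0, 0.001]
force: [-1.3, 0.8, 0.1]
grip_width: 0.331
```

```bash
python3 - <<'E'
from h import *
p,h=pose();print(p,h,arm.observe()['force'])
grab('top','t2.png'); crop('t2.png',330,170,130,100,5,'c2.png')
grab('wrist','w2.png')
E
```

```text
[ 0.51926146 -0.36200553  0.12215598] 4.29526585965614 [-1.32162946  0.83494769  0.06017425]
```

View pics/w2.png

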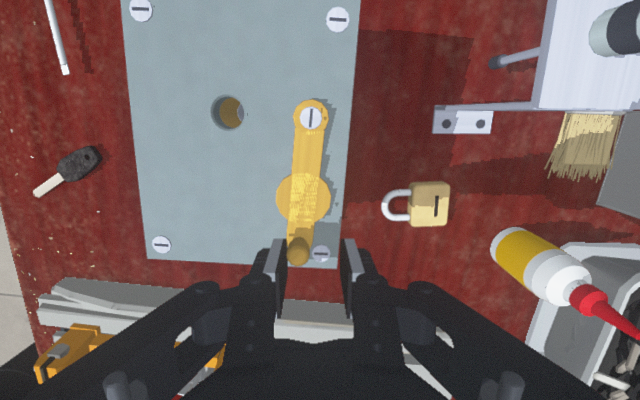

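Call:
{"method": "carry_out", "body": {
  "steps": [
    [0.028, 0.005, 0, 0, 0],
    [0.028, 0, 0, 0, 0],
    [0.028, 0, 0, 0, 0],
    [0.028, -0.006, 0, 0, 0],
    [0.028, 0, 0, -0.03, 0],
    [0.028, 0, 0, -0.03, 0],
    [0.028, 0, -0.02, -0.04, 0],
    [0.028, 0, -0.02, -0.04, 0],
    [0.028, 0, 0, 0, 0],
    [0.028, 0, 0, 0, 0]
  ]
}}

```text
time: 4.55
position: [0.5144, -0.3207, 0.2594]
tool_rot: [0.999, 0.035, -0.0, -0.0]
force: [-0.9, -0.2, -0.3]
grip_width: 0.33
```

```bash
python3 - <<'E'
from h import *
p,h=pose();print(p,h)
grab('wrist','w3.png'); c=load('w3.png'); print(proj(c,[[.472,-.2926,.11],[.514,-.2917,.115],[.6328,-.1325,.182]]))
plan([(.6325,-.1325,.26,4.6),(.6325,-.1325,.14,4.6)])
E
```

```text
[ 0.51443551 -0.32074496  0.25944472] 4.045546487664208
[[272.56622295 155.78705661]
 [314.92347425 158.56474798]
 [518.01616654 -58.4153532 ]]
[[0.0219, -0.0299, -0.0002, np.float64(-0.1)], [0.0219, -0.0299, -0.0002, np.float64(-0.1)], [0.022, -0.0298, -0.0003, np.float64(-0.1)], [0.022, -0.0298, -0.0002, np.float64(-0.1)], [0.0221, -0.0297, -0.0003, np.float64(-0.1)], [0.0221, -0.0297, -0.0002, np.float64(-0.1)]] -> [ 0.6325 -0.1325  0.26  ] 4.6
[[0.0, 0.0, 0.04, np.float64(0.0)], [0.0, 0.0, 0.04, np.float64(0.0)], [0.0, 0.0, 0.04, np.float64(0.0)]] -> [ 0.6325 -0.1325  0.14  ] 4.6
```

View pics/w3.png

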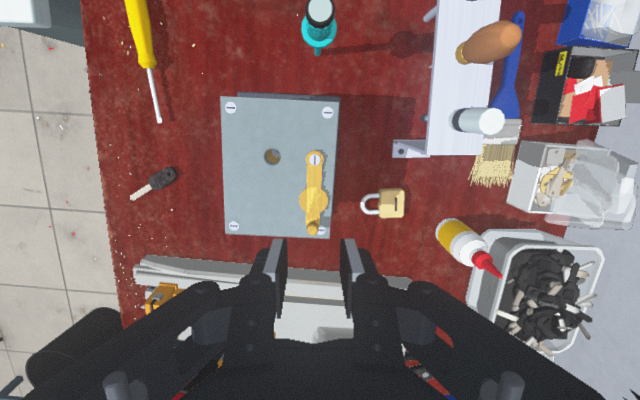

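Call:
{"method": "carry_out", "body": {
  "steps": [
    [0.045, 0.022, -0.022, -0.001, -0.1],
    [0.045, 0.022, -0.022, 0, -0.1],
    [0.045, 0.022, -0.022, 0, -0.1],
    [0.045, 0.022, -0.022, 0, -0.1],
    [0.045, 0.022, -0.022, 0, -0.1],
    [0.045, 0.022, -0.022, 0, -0.1],
    [0.045, 0, 0, 0, 0],
    [0.045, 0, 0, 0, 0]
  ]
}}

```text
time: 5.6
position: [0.636, -0.1798, 0.2597]
tool_rot: [0.999, 0.04, -0.001, -0.0]
force: [0.2, -0.7, 0.1]
grip_width: 0.531
```

```bash
python3 - <<'E'
from h import *
p,h=pose();print(p,h)
grab('wrist','w4.png'); c=load('w4.png'); print(proj(c,[[.6328,-.1325,.182],[.6328,-.1325,.132],[.6373,-.1883,.19]]))
u,v=proj(c,[[.6328,-.1325,.17]])[0]; x0,y0=int(u)-80,max(0,int(v)-70); print(x0,y0); crop('w4.png',x0,y0,160,120,5,'c4.png')
plan([(.6325,-.1325,.26,4.6),(.6325,-.1325,.14,4.6)])
E
```

```text
[ 0.63595499 -0.17980931  0.25971851] 4.625606638751798
[[314.22269579 147.37332832]
 [314.19581137 141.06873734]
 [314.20989133 222.02452512]]
234 75
[[0.0002, -0.0238, 0.0001, np.float64(-0.0)], [0.0002, -0.0239, 0.0, np.float64(-0.0)]] -> [ 0.6325 -0.1325  0.26  ] 4.6
[[-0.0, 0.0, 0.03, np.float64(-0.0)], [-0.0, 0.0, 0.03, np.float64(-0.0)], [-0.0, 0.0, 0.03, np.float64(-0.0)], [-0.0, 0.0, 0.03, np.float64(-0.0)]] -> [ 0.6325 -0.1325  0.14  ] 4.6
```

View pics/c4.png

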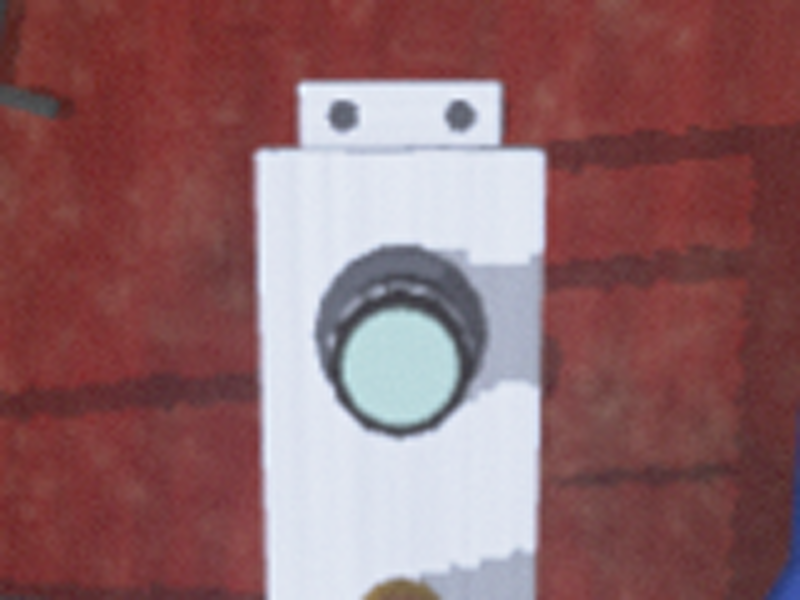

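Call:
{"method": "carry_out", "body": {
  "steps": [
    [0.045, 0, -0.0238, 0, 0],
    [0.045, 0, -0.0238, 0, 0],
    [0.045, 0, 0, 0, 0],
    [0.045, 0, 0, 0.03, 0],
    [0.045, 0, 0, 0.03, 0],
    [0.045, 0, 0, 0.03, 0],
    [0.045, 0, 0, 0.02, 0],
    [0.045, 0, 0, 0.009, 0],
    [0.045, 0, 0, 0, 0],
    [0.045, 0, 0, 0, 0]
  ]
}}

```text
time: 6.9
position: [0.6337, -0.1322, 0.1438]
tool_rot: [0.999, 0.041, 0.001, 0.001]
force: [-0.2, -1.4, 0.3]
grip_width: 0.526
```

```bash
python3 - <<'E'
from h import *
print(pose(),arm.observe()['force'])
E
```

```text
(array([ 0.63367169, -0.13217902,  0.14375664]), np.float64(4.662689571426045)) [-0.19693677 -1.42384489  0.28759994]
```

Call:
{"method": "carry_out", "body": {
  "steps": [
    [0.045, -0.0008, 0, 0.003, 0],
    [0.018, 0, 0, 0, 0],
    [0.018, 0, 0, 0, 0],
    [0.018, 0, 0, 0, 0],
    [0.018, 0, 0, 0, 0],
    [0.018, 0, 0, 0, 0],
    [0.018, 0, 0, 0, 0]
  ],
  "force": 70
}}

```text
time: 7.78
position: [0.6323, -0.132, 0.1397]
tool_rot: [0.999, 0.041, 0.0, 0.0]
force: [-0.4, 0.5, 3.2]
grip_width: 0.239
```

Call:
{"method": "carry_out", "body": {
  "steps": [
    [0.018, 0, 0, -0.01, 0],
    [0.018, 0, 0, -0.02, 0],
    [0.018, 0, 0, -0.03, 0],
    [0.018, 0, 0, -0.03, 0],
    [0.018, 0, 0, -0.03, 0],
    [0.018, 0, 0, -0.03, 0],
    [0.018, 0, 0, -0.03, 0],
    [0.018, 0, 0, -0.01, 0],
    [0.018, 0, 0, 0, 0],
    [0.018, 0, 0, 0, 0]
  ]
}}

```text
time: 9.02
position: [0.6314, -0.1317, 0.3275]
tool_rot: [0.999, 0.041, -0.001, -0.001]
force: [-0.5, 0.4, -1.0]
grip_width: 0.239
```

```bash
python3 - <<'E'
from h import *
s=arm.observe(); p,h=pose();print(p,h,s['force'],s['grip_width'],Ro.from_quat(s['tool_rot']).as_matrix()[:,2])
plan([(.472,-.2926,p[2],4.6)])
E
```

```text
[ 0.63141309 -0.1317254   0.32749287] 4.656048836888835 [-0.46191069  0.39633154 -0.99004474] 0.23924658273586108 [-0.00269996  0.00108075 -0.99999577]
[[-0.0287, 0.0246, -0.0, np.float64(0.0)], [-0.0286, 0.0246, -0.0, np.float64(0.0)], [-0.0287, 0.0246, -0.0, np.float64(0.0)], [-0.0286, 0.0245, -0.0, np.float64(0.0)], [-0.0287, 0.0246, -0.0, np.float64(0.0)], [-0.0286, 0.0245, -0.0, np.float64(0.1)]] -> [ 0.472  -0.2926  0.3275] 4.6
```

Call:
{"method": "carry_out", "body": {
  "steps": [
    [0.018, -0.0286, 0.0246, 0, 0],
    [0.018, -0.0286, 0.0246, 0, 0],
    [0.018, -0.0286, 0.0246, 0, 0],
    [0.018, -0.0286, 0.0246, 0, 0],
    [0.018, -0.0286, 0.0245, 0, 0],
    [0.018, -0.0288, 0.0245, 0, 0],
    [0.018, 0, 0, 0.02, 0],
    [0.018, 0, 0, 0.03, 0],
    [0.018, 0, 0, 0.015, 0],
    [0.018, 0, 0, 0, 0]
  ]
}}

```text
time: 10.28
position: [0.4724, -0.2916, 0.262]
tool_rot: [0.999, 0.041, -0.001, -0.002]
force: [0.6, -0.4, -1.6]
grip_width: 0.239
```

Call:
{"method": "carry_out", "body": {
  "steps": [
    [0.018, 0, 0, 0, 0],
    [0.018, 0, 0, 0, 0]
  ]
}}

```text
time: 10.52
position: [0.4734, -0.2931, 0.2656]
tool_rot: [0.999, 0.041, 0.001, 0.001]
force: [-0.3, 0.2, -1.7]
grip_width: 0.241
```

```bash
python3 - <<'E'
from h import *
s=arm.observe(); p,h=pose();print(p,h,Ro.from_quat(s['tool_rot']).as_matrix()[:,2])
grab('wrist','w5.png');grab('scene','s5.png')
tz=p[2]-.119
for n in('w5.png','s5.png'):
    c=load(n); print(proj(c,[[.472,-.2926,.11],[.472,-.2926,tz],[.472,-.2926,tz+.06],[.472,-.2926,tz+.105]]).round(1))
a=cv2.imread('pics/w5.png')[90:260,220:420]; 
b=cv2.imread('pics/s5.png'); u,v=proj(load('s5.png'),[[.472,-.2926,tz]])[0].astype(int); print(u-100,v-85); b=b[v-85:v+85,u-100:u+100]
cv2.imwrite('pics/c5.png',cv2.resize(np.hstack([a,b]),None,fx=2,fy=3,interpolation=cv2.INTER_CUBIC))
cv2.imwrite('pics/c5.png',cv2.resize(np.vstack([a,b]),None,fx=2,fy=1.7) if 0 else cv2.resize(np.hstack([a,b]),None,fx=2,fy=2,interpolation=cv2.INTER_CUBIC))
E
```

```text
[ 0.47339137 -0.29309666  0.2656097 ] 4.675028647811404 [ 0.0016615  -0.00152468 -0.99999746]
[[311.7 183.8]
 [311.5 193.2]
 [311.1 215.2]
 [310.7 241.5]]
[[334.6 230.1]
 [334.6 214.1]
 [334.6 186.8]
 [334.6 165.5]]
234 129
```

View pics/c5.png

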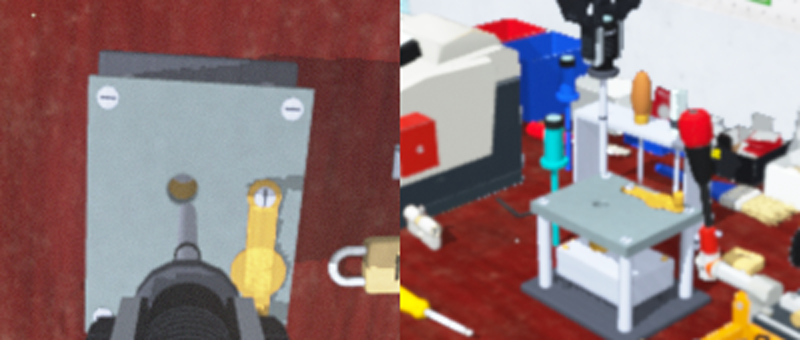

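```bash
python3 - <<'E'
from h import *
a=cv2.imread('pics/w5.png')[165:240,285:345]; b=cv2.imread('pics/s5.png')[165:240,302:367]
f=lambda i:cv2.resize(i,None,fx=6,fy=6,interpolation=cv2.INTER_CUBIC)
cv2.imwrite('pics/c6.png',np.hstack([f(a),f(b)]))
c=load('w5.png')
E
```

```text
(no output)
```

View pics/c6.png

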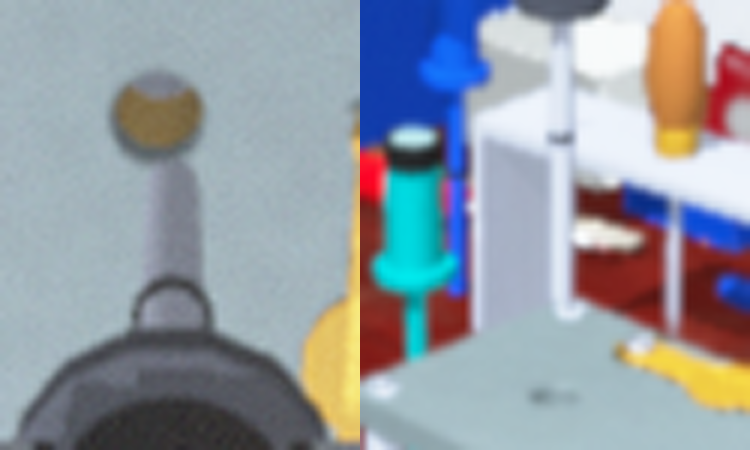

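```bash
python3 - <<'E'
from h import *
b=cv2.imread('pics/s5.png'); 
print('cols',list(range(326,346)))
for y in list(range(166,222,3)): print(y,b[y,326:346].sum(1)//3, b[y,326:346,2].astype(int)-b[y,326:346,0] if y in(190,) else '')
print('bore')
for y in range(225,237): print(y,b[y,326:346].sum(1)//3)
E
```

```text
cols [326, 327, 328, 329, 330, 331, 332, 333, 334, 335, 336, 337, 338, 339, 340, 341, 342, 343, 344, 345]
166 [154 185 144 103  96  97  99 101 100  98  95  94  92  88  83  87 136 209
 232 236] 
169 [221 220 218 219 216 214 207 191 161 161 173 203 238 244 245 248 248 248
 246 246] 
172 [218 221 224 223 221 222 222 216 202 215 206 217 245 249 249 249 249 249
 249 249] 
175 [182 182 183 186 190 195 198 213 228 232 221 219 243 248 248 249 249 249
 248 247] 
178 [182 182 181 182 182 183 187 202 227 232 219 186 179 184 195 208 214 219
 216 213] 
181 [199 213 225 230 238 242 242 237 234 233 221 216 237 239 235 235 236 229
 222 218] 
184 [244 244 244 244 244 244 242 237 234 233 221 214 238 243 242 243 243 243
 243 243] 
187 [230 232 236 238 239 241 235 195 183 183 157 176 235 243 243 243 243 243
 243 243] 
190 [175 178 183 187 197 209 212 218 228 229 217 209 232 238 240 241 242 242
 243 243] [-29 -29 -29 -29 -30 -30 -28 -28 -22 -22 -27 -30 -19 -16 -16 -15 -15 -14
 -13 -13]
193 [180 177 174 172 173 173 175 192 226 232 217 187 188 198 204 214 222 227
 229 231] 
196 [180 178 177 178 177 175 174
[... 1108 characters left out ...]
181]
229 [182 180 181 178 173 168 166 171 179 186 186 183 183 183 183 183 184 184
 183 183]
230 [183 183 182 176 160 145 145 155 167 172 171 170 178 183 183 183 184 183
 183 183]
231 [184 184 183 177 158 140 144 155 164 167 166 165 173 181 184 184 183 184
 183 182]
232 [185 185 184 182 174 165 165 167 172 176 175 174 179 183 184 184 184 183
 183 184]
233 [185 184 184 184 182 180 180 181 182 183 182 182 183 184 184 185 185 185
 185 184]
234 [186 185 185 184 183 184 185 185 185 184 184 183 184 185 186 186 186 186
 186 186]
235 [186 186 186 185 186 185 186 186 185 185 184 184 185 186 186 186 186 188
 188 187]
236 [186 185 185 185 186 186 187 186 185 185 185 185 186 186 186 186 187 187
 187 188]
```

Call:
{"method": "carry_out", "body": {
  "steps": [
    [0.018, -0.0024, -0.0011, 0, 0],
    [0.018, 0, 0, 0.01, 0],
    [0.018, 0, 0, 0.01, 0],
    [0.018, 0, 0, 0, 0],
    [0.018, 0, 0, 0, 0],
    [0.018, 0, 0, 0, 0]
  ]
}}

```text
time: 11.38
position: [0.4705, -0.2921, 0.2447]
tool_rot: [0.999, 0.041, 0.0, 0.0]
force: [-0.9, 0.1, -1.5]
grip_width: 0.238
```

```bash
python3 - <<'E'
from h import *
p,h=pose();print(p,h)
grab('wrist','w7.png');d=grab('scene','s7.png'); grab('top','t7.png')
b=d['image']; g=b.astype(int).sum(2)//3
for y in (196,205,208,215,218,220,222,223,224,225,226): print(y,g[y,326:346])
print('bore')
for y in range(228,235): print(y,g[y,326:346])
for n in('w7.png','s7.png'):
    c=load(n); tz=p[2]-.119; print(proj(c,[[.472,-.2926,.11],[.472,-.2926,tz]]).round(1))
f=lambda i:cv2.resize(i,None,fx=8,fy=8,interpolation=cv2.INTER_CUBIC)
a=cv2.imread('pics/w7.png')[165:235,290:340]; cv2.imwrite('pics/c7.png',np.hstack([f(a),f(b[200:270,312:360])]))
E
```

```text
[ 0.47050145 -0.29207289  0.24470277] 4.662037035281341
196 [180 179 178 178 175 172 189 215 213 178 103  63  74  92 105 120 121 132
 123  95]
205 [180 180 179 179 181 191 219 232 227 197 163 190 224 229 211 202 215 210
 204 203]
208 [180 180 180 179 181 192 219 233 227 192 117  68  60  57  55  55  55  53
  52  56]
215 [180 182 183 181 182 193 218 231 226 199 182 190 196 170 132 104  85  74
  64  60]
218 [182 181 182 181 183 193 217 231 225 200 190 197 194 181 180 181 182 181
 175 167]
220 [183 181 181 181 182 191 216 231 224 197 177 179 180 180 180 180 182 182
 182 182]
222 [183 184 183 182 181 187 208 229 224 196 176 178 180 182 182 183 182 177
 162 163]
223 [183 183 182 182 182 187 208 230 224 197 177 179 181 182 182 179 172 163
 144 147]
224 [181 182 182 182 182 186 204 225 219 198 180 180 181 181 178 166 144 132
 130 151]
225 [182 182 181 181 181 183 188 197 194 187 182 181 178 171 162 140 126 126
 140 158]
226 [182 181 181 180 181 183 182 181 181 181 182 178 164 143 132 128 136 146
 165 173]
bore
228 [181 181 181 180 179 177 178 178 181 184 179 160 145 141 148 168 178 182
 182 182]
229 [182 181 181 179 173 168 166 170 179 187 185 178 175 174 175 181 183 184
 183 183]
230 [183 183 182 176 160 145 145 156 167 171 172 170 178 183 184 184 183 184
 183 183]
231 [184 185 183 177 158 140 144 154 163 168 166 165 173 181 184 184 184 183
 183 182]
232 [185 184 184 181 174 166 165 168 172 176 175 175 179 183 184 184 184 184
 184 184]
233 [185 184 184 183 181 180 180 180 182 183 183 182 183 184 185 185 185 185
 185 185]
234 [185 185 185 184 183 184 185 185 184 184 184 184 184 185 185 186 186 186
 186 186]
[[314.6 190.3]
 [314.7 194.7]]
[[334.6 230.1]
 [334.6 223.3]]
```

View pics/c7.png

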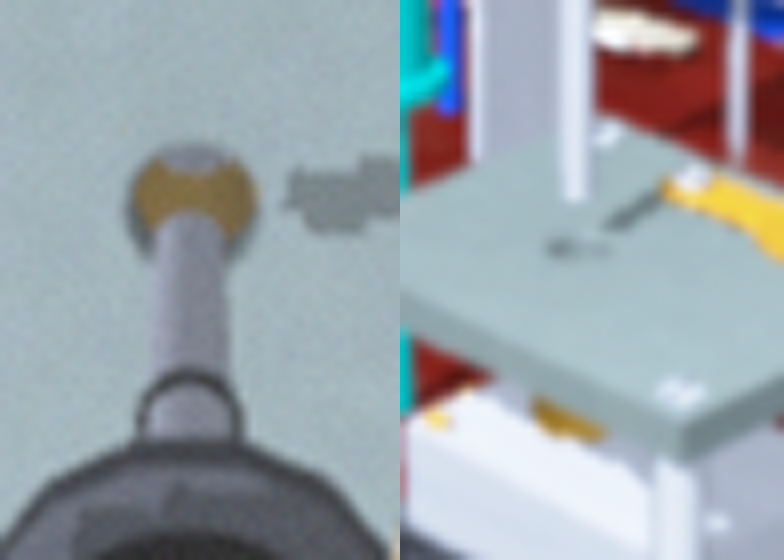

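Call:
{"method": "carry_out", "body": {
  "steps": [
    [0.018, 0.0004, -0.0004, 0, 0],
    [0.018, 0, 0, 0.005, 0],
    [0.018, 0, 0, 0.005, 0],
    [0.018, 0, 0, 0.005, 0],
    [0.018, 0, 0, 0.005, 0],
    [0.018, 0, 0, 0.005, 0],
    [0.018, 0, 0, 0.005, 0],
    [0.018, 0, 0, 0, 0],
    [0.018, 0, 0, 0, 0]
  ]
}}

```text
time: 12.65
position: [0.4708, -0.2916, 0.2145]
tool_rot: [0.999, 0.041, 0.0, 0.0]
force: [-0.9, 0.4, -1.4]
grip_width: 0.239
```

```bash
python3 - <<'E'
from h import *
s=arm.observe();p,h=pose();print(p,h,s['force'])
d=grab('wrist','w8.png'); b=grab('scene','s8.png')['image']; g=b.astype(int).sum(2)//3
for y in range(222,236): print(y,g[y,326:346])
g=d['image'].astype(int).sum(2)//3; c=load('w8.png'); u,v=proj(c,[[.472,-.2926,.11]])[0]; print(u,v); u=int(u);v=int(v)
print(u-14,[*range(v-12,v+13)][0])
for y in range(v-12,v+14): print(y,g[y,u-14:u+15])
E
```

```text
[ 0.470758   -0.29155446  0.21445294] 4.659630011621724 [-0.91030151  0.42717109 -1.40115004]
222 [183 184 183 182 182 188 211 231 227 198 176 177 180 181 182 182 182 176
 159 154]
223 [183 183 182 181 182 189 212 230 226 198 177 179 180 181 182 179 172 161
 136 141]
224 [182 182 182 182 182 189 211 231 227 199 182 181 182 181 178 166 144 131
 127 150]
225 [182 181 181 181 181 188 212 231 226 200 184 181 178 171 162 141 126 126
 140 158]
226 [182 181 181 180 182 189 212 231 226 199 182 177 163 143 133 129 135 146
 165 173]
227 [182 182 181 181 181 190 214 231 226 196 172 161 140 129 136 146 164 173
 178 179]
228 [181 181 181 180 180 191 220 232 226 191 148 133 132 145 165 173 179 182
 182 181]
229 [182 181 180 178 174 185 219 232 226 188 133 122 148 171 181 182 184 183
 183 183]
230 [183 183 182 177 161 166 213 231 225 187 129 121 162 181 184 184 184 183
 183 183]
231 [184 184 183 177 159 160 207 228 222 186 135 132 165 181 183 184 184 183
 183 183]
232 [184 184 184 181 175 173 196 216 212 187 160 161 176 182 184 185 185 184
 183 183]
233 [185 185 184 183 182 181 186 193 192 186 179 
[... 2755 characters left out ...]
143 167 158 147 140 133 130 133 134 129
 129 137 157 174 178 178 176 176 176 177 176]
208 [181 178 177 179 179 180 173 166 159 169 160 149 140 135 133 135 137 133
 135 157 170 174 175 179 177 178 179 176 178]
209 [174 180 174 179 180 179 178 175 172 171 158 149 139 133 131 136 130 130
 142 172 178 180 179 177 175 178 174 177 179]
210 [176 177 177 181 179 177 176 175 176 166 154 144 125 118 121 125 131 131
 147 177 180 180 179 178 180 180 178 180 183]
211 [179 179 176 178 178 176 180 179 175 161 132 106  85  82  88  97 104 118
 143 171 176 182 176 181 178 178 175 178 180]
212 [176 179 177 179 180 177 182 176 166 134  90  73  75  78  74  65  69  90
 130 168 179 177 179 178 176 180 179 176 176]
```

Call:
{"method": "carry_out", "body": {
  "steps": [
    [0.018, 0.0006, 0, 0, 0],
    [0.018, 0, 0, 0.006, 0],
    [0.018, 0, 0, 0.006, 0],
    [0.018, 0, 0, 0.006, 0],
    [0.018, 0, 0, 0.006, 0],
    [0.018, 0, 0, 0.006, 0],
    [0.018, 0, 0, 0.006, 0],
    [0.018, 0, 0, 0.006, 0],
    [0.018, 0, 0, 0.0025, 0],
    [0.018, 0, 0, 0, 0]
  ]
}}

```text
time: 14.0
position: [0.4712, -0.2914, 0.1696]
tool_rot: [0.999, 0.041, -0.0, -0.0]
force: [-0.5, 0.0, -2.0]
grip_width: 0.243
```

Call:
{"method": "carry_out", "body": {
  "steps": [
    [0.018, 0, 0, 0, 0],
    [0.018, 0, 0, 0, 0]
  ]
}}

```text
time: 14.25
position: [0.4714, -0.2915, 0.1701]
tool_rot: [0.999, 0.041, 0.0, 0.0]
force: [-0.5, 0.8, -1.5]
grip_width: 0.237
```

```bash
python3 - <<'E'
from h import *
s=arm.observe();p,h=pose();print(p,h,s['force'],s['ft_torque'],Ro.from_quat(s['tool_rot']).as_matrix()[:,2])
w=grab('wrist','w9.png')['image']; b=grab('scene','s9.png')['image']
g=b.astype(int).sum(2)//3
for y in range(205,236): print(y,g[y,328:341])
c=load('s9.png'); print(proj(c,[[.472,-.2926,.11],[.472,-.2926,.155]]))
u,v=proj(load('w9.png'),[[.472,-.2926,.11]])[0].astype(int); print(u-25,v-30)
f=lambda i:cv2.resize(i,None,fx=8,fy=8,interpolation=cv2.INTER_CUBIC)
cv2.imwrite('pics/c9.png',np.hstack([f(w[v-30:v+40,u-25:u+25]),f(b[190:260,312:360])]))
E
```

```text
[ 0.47139375 -0.29154398  0.17008444] 4.660017229937662 [-0.45355679  0.78135234 -1.53179939] [ 0.03053722 -0.01556641 -0.03279849] [ 3.85688830e-04 -3.90655374e-04 -9.99999849e-01]
205 [136 137 155 199 189 147  79  34  25  24  41 109 177]
206 [156 162 156 180 156 101  49  28  26  24  29  65 109]
207 [110 102  98 114  85  47  28  27  27  26  31  54  75]
208 [96 76 62 61 44 32 30 33 39 42 57 77 88]
209 [100  95  86  80  68  60  60  61  70  76  87  92  85]
210 [ 95  97  99 100  98  97  95  95  95  95  93  83  70]
211 [108  96  98 100 100  98  97  95  92  87  82  71  63]
212 [143 123 114 112 105  98  97  95  86  79  74  67  61]
213 [173 165 155 148 130 120 124 121 104  87  77  71  64]
214 [181 180 177 172 156 152 162 164 151 138 127 107  85]
215 [182 181 180 178 168 165 176 181 181 190 196 171 133]
216 [183 182 182 182 183 187 193 191 195 214 225 203 173]
217 [183 182 183 185 196 219 221 210 214 226 220 191 179]
218 [182 182 182 185 200 226 229 212 196 198 193 181 180]
219 [181 182 183 185 201 226 228 209 184 179 180 180 181]
220 [181 181 182 184 200 226 229 209 184 180 180 180 178]
221
[... 233 characters left out ...]
[181 181 181 184 201 227 229 209 184 180 178 171 160]
226 [181 181 181 184 201 227 229 209 182 175 164 143 134]
227 [181 180 182 183 200 227 229 207 173 160 140 125 127]
228 [180 179 179 180 195 226 228 202 151 131 132 138 148]
229 [181 179 173 165 176 215 220 185 129 118 148 168 175]
230 [182 176 159 138 136 174 178 140  98 115 162 181 183]
231 [183 177 158 136 132 147 146 122 106 126 165 181 184]
232 [184 182 174 167 176 192 192 175 157 160 176 182 183]
233 [184 183 181 181 185 191 192 186 180 179 183 184 185]
234 [185 184 184 184 185 185 184 184 184 184 185 185 186]
235 [186 186 185 185 186 186 185 185 185 185 186 186 186]
[[334.62089969 230.07318577]
 [334.6113181  210.34076483]]
288 187
```

View pics/c9.png

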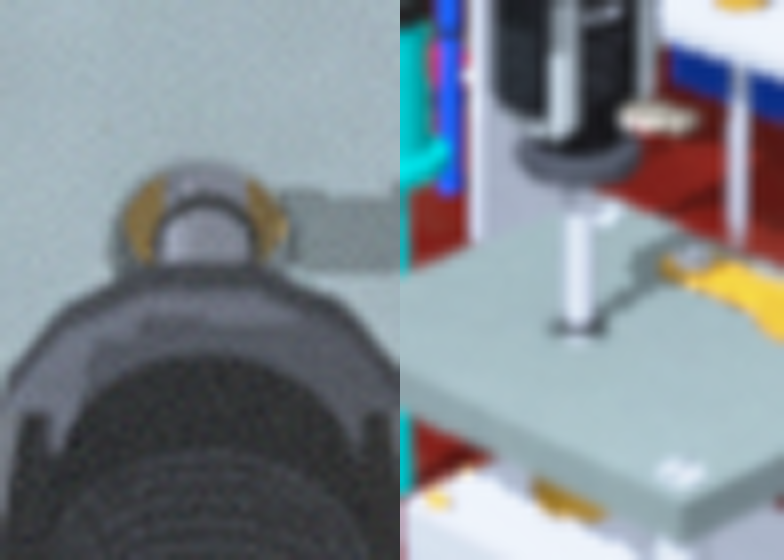

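```bash
python3 -c "
from rig import arm
s=arm.observe();print(s['time'],abs(s['qd']).max());print(arm.sign_off())"
```

```text
14.35 0.0016384033900156102
the job is handed in; nothing more can be done
None
```

I swung the cover fully aside, drew the scope from the rack and lowered it into the bore. I handed in at 14.35 s with the gripper still holding it; no verdict is reported.

- **Cover:** I pushed it to near its stop by caging the knob loosely between the fingers. The camera showed it clear of the bore, but I had no direct reading of the joint angle.
- **Ring height:** in the scene picture the rubber ring sits on the same row as the bore mouth, so it is level with the plate top to about 1 mm.
- **Centring:** the scope is within about 0.5 mm of the bore axis along x. Along y it may be off by up to about 1 mm: the wrist view suggested roughly 0.7 mm to one side, and the scene view showed no clear offset. I left that uncorrected because it is well inside the 3 mm limit.
- **Upright, steady and held:** the tool axis read vertical to under 0.001 rad, and joint speeds were under 0.002 rad/s. The grip opening stayed constant from pick-up onward.
- **Contact:** external force stayed at about 2 N or less throughout the lowering, consistent with the scope's weight and sensor noise. I saw no sign of it touching the stand.

Readings of the tool position varied by 1–2 mm, so I did the final alignment from the pictures. The first alignment check above the bore showed the scope about 2.5 mm off. I corrected that before lowering, with two smaller corrections of under 1 mm: one just before it entered the bore and one partway down.

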